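# Pull up the water fitting of the steam cleaner: finger-tight plus one flat

### The job

Run the brass compression nut on the water fitting down clockwise with the gripper's fingers until it comes up finger-tight, and stop there without forcing it further by hand. Then take the wrench, pull the nut up one flat more (a sixth of a turn, 60 degrees), lift the wrench off without loosening the nut, and lay it back on its wooden rest as it was. Leave the jar, canister, anvil and tweezers where they stand.

Things in the scene. Friction and masses are not known exactly. Their poses are not given: they have to be found in the camera images.
- fitting: Fixed water manifold: aluminium block 70 x 64 x 40 mm (x, y, z) on the shelf; on it a brass neck 31 mm in diameter, the hex nut round the neck, and a copper tube stub 22 mm in diameter standing up through the nut to 118 mm above the shelf. A port 26 mm in diameter sticks out 31 mm from its local +x face, 20 mm up. Origin: on the shelf under the nut's axis; z up.
- nut: Brass hex compression nut, 36 mm across flats, 41.6 mm across corners, 22 mm tall, underside 62 mm and top 84 mm above the shelf. Origin: centre of its underside, on the vertical turning axis; z up. Flats face local +x, -x and every 60 degrees between. Turns on the spot, without climbing or sinking. Clockwise from above (yaw decreasing) tightens, anticlockwise loosens.
- nut_top (a point): Centre of the nut's top on the fitting's axis (fixed). How the nut feels: it starts 0.5 to 1.15 rad short of finger-tight, a point that cannot be seen and differs each time. Until there it turns with about 0.1 N m, then meets a firm stop; only above about 0.6 N m does it turn on, at that same torque, without springing back. It loosens with 0.1 N m.
- wrench: Loose steel open-end wrench, about 0.28 kg, 250 mm long, 10 mm thick, lying flat on the rest. Local x runs along it from the tail (x = -140 mm) to the jaw's tips (+111 mm). Origin: on its underside, near its centre of mass, in the straight handle (20 mm wide, 10 mm thick, x from -130 to +49 mm); z up. Head 60 mm wide.
- jaw (a point): Centre of the wrench's jaw, 88 mm along local +x from its origin, 5 mm above its underside. The jaw is a slot 38 mm wide, open to local +x, its polished faces parallel to x; back wall 22 mm behind this point, prongs to 23 mm ahead. It can be lowered over tube and nut from above. On the nut it has 0.1 to 0.2 rad of free play either way from the middle before it bites.
- rest: Fixed wooden wrench rest: board 150 x 70 x 4 mm (x, y, z) with two cross bars 14 mm wide at local x = -60 and +60 mm, their tops 22 mm above the shelf. The wrench lies over the two bars along local x, head to +x, its origin above the rest's. Origin: on the shelf under its centre; z up.
- jar: Bystander: closed green glass jar, 68 mm in diameter, 85 mm tall; origin centre of its underside.
- canister: Bystander: aluminium screw-top canister, 70 mm in diameter, 93 mm tall; origin centre of its underside.
- anvil: Bystander: small steel bench anvil, 60 x 145 x 55 mm with its horn to local +y; origin centre of its underside.
- tweezers: Bystander: brass tweezers, 120 mm long, lying flat; origin centre of their underside.
Not all that is in view belongs to the job. Leave any blue or red look-alike of the fitting alone.

How it is judged (in metres and radians):
On the way, in this order (a step that is already met when the one before it is completed fails the run):
1. the nut has been run to within 0.08 rad of its finger-tight stop, by the fingers, and not forced more than 0.2 rad past it (distance between key_nut and key_ferrule below 0.0019 m and distance between key_ferrule and key_thread below 0.0048 m), for 0.2 s.
2. the wrench on the nut has turned it between 0.87 and 1.31 rad (50 to 75 degrees) past the finger-tight stop (distance between key_ferrule and key_thread between 0.0202 and 0.0293 m and horizontal distance between jaw and nut below 0.02 m), for 0.2 s.
At the end, for the whole second after the job is handed in: The nut is 0.87 to 1.31 rad (50 to 75 deg) past finger-tight, backed off by at most 0.2 rad; the wrench lies flat and still on both bars of its rest, within 25 mm of its centre and 0.3 rad of its length. (The keys are hidden marks in the fitting, 24 mm off axis, standing for these angles.) (distance between key_ferrule and key_thread between 0.0202 and 0.0293 m and distance between key_nut and key_ferrule below 0.0048 m and horizontal distance between wrench and rest below 0.025 m and z of wrench in the frame of rest between 0.018 and 0.027 m and angle between wrench's own z axis and vertical below 0.1 rad and angle between the x axis of wrench and the x axis of rest, either way round below 0.3 rad and linear speed of wrench below 0.02 m/s); the robot touches nothing.
It fails at once if the fingers forced the nut more than 0.2 rad past finger-tight (that is the wrench's work) (contact force between the fingers and nut above 0.5 N and distance between key_ferrule and key_thread above 0.0048 m).
It fails at once if the wrench was used on the nut while it was still more than 0.3 rad short of finger-tight, or loosened it by that much (contact force between wrench and nut above 1 N and distance between key_nut and key_ferrule above 0.0072 m).
It fails at once if a bystander was moved by more than 20 mm (distance of any of jar, canister, anvil, tweezers from where it was at the start of the episode above 0.02 m).
It also fails if it takes over 72 s, if anything falls off the work surface, if the arm or the gripper's body presses on something with over 40 N, if the wrist force passes 120 N, or if a joint passes its speed limit or range.

### The arm

A 7-joint arm with a two-finger parallel gripper is mounted at the origin on the work surface. World frame = base frame: x ahead of the robot, y to its left, z up, the work surface at z = 0. Lengths are in mm, angles in rad, forces in N, time in s.
With the tool pointing down it reaches from about 350 to 900 mm from the base axis. Payload 7.2 kg.
Tool frame: the origin (TCP) lies midway between the tips of the shut fingers; the grasp point (between the pads) lies 19 mm behind it; z points along the fingers, y is the line along which they close (so a half turn about z gives the same grasp; the last joint's range is limited). The gripper opens to 88 mm and grips with 3 to 60 N. Pads are 20 mm wide; open, the fingers measure 115 mm over their backs; the gripper's body (75 mm by 178 mm) begins 61 mm behind the grasp point.
Start: joints at [1.045, 0.411, -0.013, 1.596, 0.006, 1.134, -0.082], TCP at [276.224, -560.651, 222.653] pointing down, gripper open.
Joint ranges: [-2.95, 2.95], [-0.29, 1.99], [-1.47, 1.44], [0.14, 2.54], [-1.03, 4.17], [0.13, 1.85], [-2.86, 2.86]. Speed limits (rad/s): [2.39, 2.39, 3.01, 3.01, 3.14, 3.14, 3.14].

### API

Orientations are given as a rotation vector (axis times angle).
In Python, from cell import env, hand, vision, workorder gives the robot as it stands. Calls block until the motion is done:
- env.movep(position, orientation): joint-space move of the TCP to a pose.
- env.move_straight(position, attitude=None, feed=150): straight line of the TCP; attitude=None keeps the orientation; feed is the mean speed in mm/s.
- env.move_j(angles): joint-space move.
- hand.gripper_to(opening, squeeze=None): opening from 0.0 (shut) to 1.0 (fully open); squeeze is the grip in N (None keeps the last); returns when the fingers have stopped.
- env.hold(seconds).
- env.solve_ik(position, orientation): joint angles nearest the present ones, or None.
- vision.get_image(name): name is "scene" or "side" or "wrist"; returns a dict with "pixels" (384x512x3 uint8, blue, green, red), "mtx" (3x3 intrinsics, pixels), "R" (3x3) and "t" (3): a world point X has camera coordinates R X + t. Camera axes: x right, y down, z forward; pixel columns grow to the right and rows downward; lengths in mm; the calibration is good to about 2 mm. The wrist camera is an equidistant fisheye: a pixel r from the principal point sees the ray r / f radians off the axis. A picture is of the moment at which its call begins. There is no depth.
A pose or a line that the arm cannot do raises env.IKError and nothing moves.
- workorder.close_job(): hands the job in; it is judged then, once.
Readings, each from a call of its own:
- env.get_t(): time.
- env.get_joint_positions(): joint angles.
- env.get_qvel(): joint speeds.
- env.get_joint_efforts(): joint torques, N m.
- env.get_ee_pos(): TCP position.
- env.get_tcp_rot(): TCP orientation.
- env.get_ft_force(): force on the tool from outside, world axes, zero at the start.
- env.get_wrist_torque(): the same for the moment, N m.
- env.get_grip_width(): opening from 0.0 (shut) to 1.0 (fully open).
- env.get_grasp_force(): force on a finger pad.
Only numpy, scipy, OpenCV 4.12 (cv2) and the standard library are available. Lean on these libraries where they do the work, as an engineer would, in place of code of your own. Each camera call takes 0.05 s, during which the arm holds its last target. There are 200 camera calls.

## Working session

There is one attempt and no reset: what is moved stays moved. The work goes in short steps, each a Python script; the robot and the scene stay as the last script left them, time stands still between calls to the robot, and variables do not carry over. Pictures are saved under pics/ and viewed, at most 10 in all, crops included, and the job is handed in when it is done.

```bash
ls; mkdir -p pics; python3 - <<'E'
from cell import env, vision
import cv2, numpy as np
for n in ("scene","side","wrist"):
    d=vision.get_image(n); cv2.imwrite(f"pics/{n}0.png",d["pixels"]); np.savez(f"pics/{n}0.npz",**{k:d[k] for k in("mtx","R","t","pixels")})
    print(n,d["mtx"],d["R"].round(3),np.round(d["t"],1))
a=cv2.imread("pics/scene0.png")
cv2.imwrite("pics/scene0b.png",cv2.resize(a,(800,600)))
print(env.get_t(),env.get_tcp_rot(),env.get_ft_force())
E
```

```text
pics
scene [[362.88852148   0.         255.81834687]
 [  0.         362.88852148 194.97974198]
 [  0.           0.           1.        ]] [[ 0.75   0.661 -0.003]
 [ 0.567 -0.645 -0.512]
 [-0.34   0.383 -0.859]] [-387.2 -296.6 1222. ]
side [[424.11584864   0.         258.70009015]
 [  0.         424.11584864 191.63605709]
 [  0.           0.           1.        ]] [[ 0.993 -0.121  0.011]
 [-0.046 -0.455 -0.889]
 [ 0.113  0.882 -0.458]] [-550.8  101.8 1014.2]
wrist [[297.31863964   0.         253.26367592]
 [  0.         297.31863964 188.27672726]
 [  0.           0.           1.        ]] [[ 0.442 -0.897 -0.002]
 [-0.866 -0.427  0.259]
 [-0.233 -0.112 -0.966]] [-623.7  -32.7  392.1]
0.15 [-3.05848455e+00 -7.12523657e-01  5.03453492e-04] [ 0.08081827 -0.19641486 -0.20784002]
```

View pics/scene0b.png

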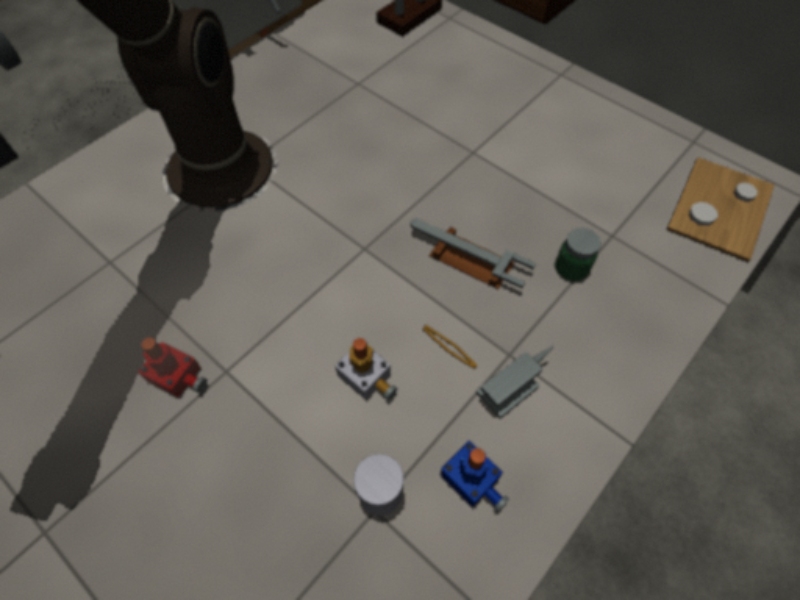

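View pics/side0.png

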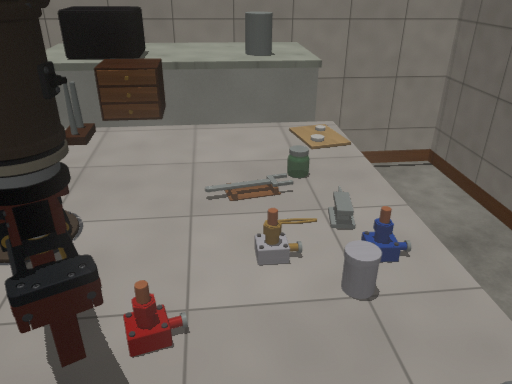

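The candidates in the 800x600 scene view are red at (165,365), blue at (475,470), and aluminium with a brass nut at (363,368). The last one fits the description (aluminium block, brass nut, copper stub). The wrench lies on its rest from (413,225) to (530,275), with its head to the right. The jar is at (580,255), the canister at (380,480), the anvil at (515,380) and the tweezers at (450,345).

```bash
cat > h.py <<'E'
import numpy as np, cv2
from cell import env, hand, vision, workorder
from scipy.spatial.transform import Rotation as Ro
def ray(d,uv,fish=False):
    K,R,t=np.array(d["mtx"]),np.array(d["R"]),np.array(d["t"])
    x=np.array([(uv[0]-K[0,2])/K[0,0],(uv[1]-K[1,2])/K[1,1]])
    if fish:
        r=np.linalg.norm(x)+1e-12; v=np.r_[x/r*np.sin(r),np.cos(r)]
    else: v=np.r_[x,1]
    return -R.T@t, R.T@(v/np.linalg.norm(v))
def plane(d,uv,z,fish=False):
    o,v=ray(d,uv,fish); return o+v*(z-o[2])/v[2]
def proj(d,X,fish=False):
    K,R,t=np.array(d["mtx"]),np.array(d["R"]),np.array(d["t"]); c=R@np.asarray(X,float)+t
    if fish:
        a=np.arctan2(np.hypot(c[0],c[1]),c[2]); u=c[:2]/(np.hypot(c[0],c[1])+1e-12)*a
    else: u=c[:2]/c[2]
    return K[:2,:2]@u+K[:2,2]
def tri(rs):
    A=sum(np.eye(3)-np.outer(v,v) for o,v in rs); b=sum((np.eye(3)-np.outer(v,v))@o for o,v in rs)
    return np.linalg.solve(A,b)
def down(phi):
    "tool down, tool y (closing line) at world angle phi"
    y=np.array([np.cos(phi),np.sin(phi),0]); z=np.array([0,0,-1.]); x=np.cross(y,z)
    return Ro.from_matrix(np.c_[x,y,z]).as_rotvec()
E
python3 - <<'E'
from h import *
S=dict(np.load("pics/scene0.npz")); D=dict(np.load("pics/side0.npz"))
def blobs(d,lo,hi):
    m=cv2.inRange(cv2.cvtColor(d["pixels"],cv2.COLOR_BGR2HSV),lo,hi)
    n,l,s,c=cv2.connectedComponentsWithStats(m)
    return [(c[i].round(1).tolist(),int(s[i,4]),s[i,:4].tolist()) for i in range(1,n) if s[i,4]>15]
for n,d in(("S",S),("D",D)):
    print(n,"orange",blobs(d,(6,150,110),(14,255,255)))
    print(n,"brass",blobs(d,(15,130,80),(28,255,255)))
f=.64
print("tubetop",plane(S,(360*f,344*f),118), plane(D,(272.5,211),118))
for nm,uv,z in(("wtail",(413,225),32),("wtip up",(532,265),32),("wtip lo",(522,288),32),("jar",(583,240),85),("can",(379,478),93),("port",(390,390),20),("anv",(512,378),55),("horn",(550,350),50),("tw1",(425,328),2),("tw2",(474,365),2),("rest1",(437,250),20),("rest2",(500,280),20)):
    print(nm,plane(S,np.array(uv)*f,z).round())
W=vision.get_image("wrist")
R=Ro.from_rotvec(env.get_tcp_rot()).as_matrix()
o=-np.array(W["R"]).T@W["t"]
print("cam in tool",R.T@(o-env.get_ee_pos()), (np.array(W["R"])@R).round(3))
E
```

```text
S orange [([229.8, 220.0], 40, [226, 217, 8, 7]), ([305.3, 291.6], 57, [301, 288, 9, 8])]
S brass [([462.0, 133.5], 2105, [428, 102, 66, 63]), ([287.6, 221.7], 99, [271, 209, 34, 26]), ([230.6, 227.7], 74, [224, 222, 14, 12]), ([244.2, 246.1], 38, [241, 243, 8, 8])]
D orange []
D brass [([269.0, 225.0], 23, [264, 221, 13, 7]), ([281.3, 223.0], 21, [277, 221, 13, 6]), ([293.6, 245.0], 21, [290, 244, 8, 4])]
tubetop [ 566.61916122 -149.15128021  118.        ] [ 564.13499406 -152.88990882  118.        ]
wtail [432. 134.  32.]
wtip up [659. 208.  32.]
wtip lo [675. 154.  32.]
jar [710. 275.  85.]
can [ 721. -275.   93.]
port [ 624. -146.   20.]
anv [767. -12.  55.]
horn [784.  73.  50.]
tw1 [586. -11.   2.]
tw2 [697. -11.   2.]
rest1 [500. 126.  20.]
rest2 [631. 150.  20.]
cam in tool [  69.6756014    -0.24651291 -163.69808608] [[-0.001  1.     0.001]
 [-0.966 -0.    -0.259]
 [-0.259 -0.001  0.966]]
```

```bash
cat >> h.py <<'E'
def look(P,z,name,phi):
    tx=np.array([-np.sin(phi),np.cos(phi)]); p=np.array(P[:2])-70*tx
    env.movep([p[0],p[1],z],down(phi)); env.hold(.3)
    d=vision.get_image("wrist"); np.savez(f"pics/{name}.npz",**{k:d[k] for k in("mtx","R","t","pixels")}); return d
E
python3 - <<'E'
from h import *
a=look((566,-151),150,"fit",-.26); print(env.get_t(),env.get_joint_positions())
b=look((590,165),190,"wr",0.2); print(env.get_t(),env.get_joint_positions())
for d,n in((a,"fit"),(b,"wr")): 
    cv2.imwrite(f"pics/{n}.png",d["pixels"])
p=proj(a,(566,-151,84),1).astype(int); print(p)
c=a["pixels"][max(0,p[1]-75):p[1]+75,max(0,p[0]-100):p[0]+100]; cv2.imwrite("pics/fitc.png",cv2.resize(c,(800,600),interpolation=cv2.INTER_CUBIC))
E
```

```text
2.175 [ 0.54955661  0.44717653 -0.33521793  1.74670253  0.17264874  0.97658609
 -0.11297967]
3.75 [ 0.13566634  0.46949381 -0.5150434   1.64249454  0.25334012  1.09673224
 -0.25065585]
[254 109]
```

View pics/fitc.png

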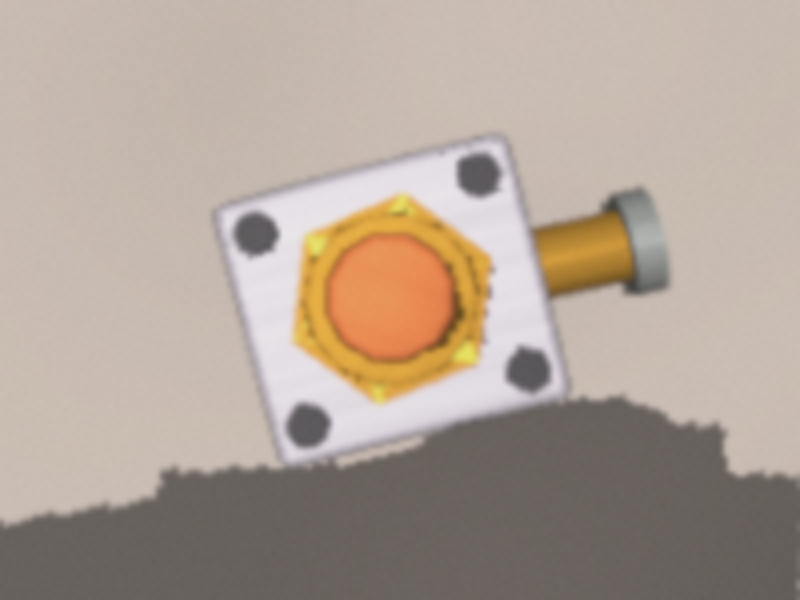

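View pics/wr.png

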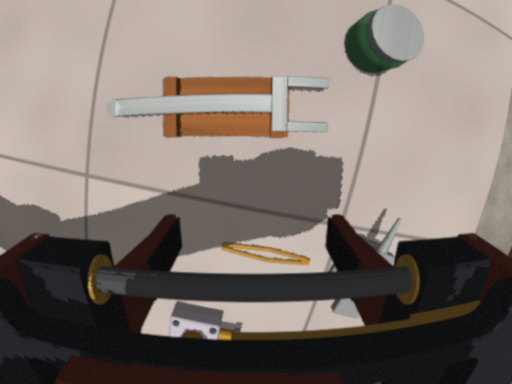

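The crop confirms the aluminium block: copper tube centred at about (388,297) in the crop, brass hex corners at about (405,193), (492,265), (478,362), (380,405), (293,343) and (305,238), and the brass port to the right. The wrench picture shows the tail at (112,107), head at 272–290, prong tips at (328,83) and (328,127), and rest bars at columns 172 and 280.

```bash
cat >> h.py <<'E'
def big(m,near=None):
    cs,_=cv2.findContours(m,cv2.RETR_EXTERNAL,cv2.CHAIN_APPROX_NONE)
    return max(cs,key=cv2.contourArea)[:,0,:].astype(float)
def nut(d,x=566,y=-151):
    hsv=cv2.cvtColor(d["pixels"],cv2.COLOR_BGR2HSV); p=proj(d,(x,y,84),1)
    roi=np.zeros(hsv.shape[:2],np.uint8); cv2.circle(roi,tuple(int(v) for v in p),33,255,-1)
    m=cv2.inRange(hsv,(4,110,60),(32,255,255))&roi
    t=cv2.inRange(hsv,(4,110,60),(13,255,255))&roi; t=cv2.morphologyEx(t,cv2.MORPH_OPEN,np.ones((5,5),np.uint8))
    m=cv2.morphologyEx(m,cv2.MORPH_OPEN,np.ones((3,3),np.uint8))
    (tc,tr)=cv2.minEnclosingCircle(big(t).astype(np.float32))
    W=np.array([plane(d,q,84,1)[:2] for q in big(m)],np.float32)
    H=cv2.convexHull(W)[:,0]; th=np.arange(0,np.pi/3,.005)
    # support widths in 3 flat directions
    best=None
    for a in th:
        w=[np.ptp(H@[np.cos(a+k*np.pi/3),np.sin(a+k*np.pi/3)]) for k in range(3)]
        if best is None or sum(w)<best[0]: best=(sum(w),a,w)
    M=cv2.moments(H); c=(M["m10"]/M["m00"],M["m01"]/M["m00"])
    return dict(tube=plane(d,tc,118,1)[:2].round(1),c=np.round(c,1),yaw=round(float(best[1]),3),w=np.round(best[2],1))
def wrench(d,z=32):
    hsv=cv2.cvtColor(d["pixels"],cv2.COLOR_BGR2HSV); m=cv2.inRange(hsv,(40,8,120),(110,90,255))
    m[:, :]=m; m[150:]=0; m[:,335:]=0
    return np.array([plane(d,q,z,1)[:2] for q in big(m)],np.float32)
E
python3 - <<'E'
from h import *
a=dict(np.load("pics/fit.npz")); b=dict(np.load("pics/wr.npz"))
print(nut(a)); print([int(v) for v in proj(a,(566,-151,84),1)])
W=wrench(b); r=cv2.minAreaRect(W); bx=cv2.boxPoints(r); print(r,bx)
u=np.array([np.cos(.2),np.sin(.2)]); s=W@u
h=W[(s>s.min()+20)&(s<s.min()+160)]; l=cv2.fitLine(h,cv2.DIST_L2,0,.01,.01).ravel(); print("line",l)
u=l[:2]*np.sign(l[0]); s=W@u; n=np.array([-u[1],u[0]]); print("yaw",np.arctan2(u[1],u[0]),"len",np.ptp(s),"w handle",np.ptp(h@n))
c=(h@n).min()/2+(h@n).max()/2
for nm,x in(("tail",s.min()+140),("tip",s.max()-111)): print(nm,u*x+n*c)
hsv=cv2.cvtColor(b["pixels"],cv2.COLOR_BGR2HSV); m=cv2.inRange(hsv,(4,120,60),(16,255,255)); m[150:]=0
m=cv2.morphologyEx(m,cv2.MORPH_CLOSE,np.ones((35,35),np.uint8))
q=np.array([plane(b,p,12,1)[:2] for p in big(m)],np.float32); print("rest",cv2.minAreaRect(q))
E
```

```text
{'tube': array([ 564.4, -149.4]), 'c': array([ 564.2, -149.1]), 'yaw': 0.675, 'w': array([35.3, 35.3, 35.6])}
[254, 109]
((670.5587768554688, 159.33172607421875), (0.0, 0.0), 0.0) [[670.5588  159.33173]
 [670.5588  159.33173]
 [670.5588  159.33173]
 [670.5588  159.33173]]Traceback (most recent call last):
  File "<stdin>", line 6, in <module>
cv2.error: OpenCV(4.12.0) /io/opencv/modules/imgproc/src/linefit.cpp:50: error: (-215:Assertion failed) count > 0 in function 'fitLine2D_wods'
```

```bash
cat > w.py <<'E'
from h import *
def measure(b,yaw0=.2,z=32,rows=150,cols=338):
    hsv=cv2.cvtColor(b["pixels"],cv2.COLOR_BGR2HSV)
    m=cv2.inRange(hsv,(22,0,125),(130,255,255)); m[rows:]=0; m[:,cols:]=0
    m=cv2.morphologyEx(m,cv2.MORPH_OPEN,np.ones((3,3),np.uint8))
    W=np.array([plane(b,q,z,1)[:2] for q in big(m)],np.float32)
    u=np.array([np.cos(yaw0),np.sin(yaw0)])
    for _ in range(3):
        n=np.array([-u[1],u[0]]); s=W@u; h=W[(s>s.min()+20)&(s<s.min()+160)]; mid=(h@n).mean()
        A=h[h@n>mid];B=h[h@n<mid]
        u=sum((lambda l:l[:2]*np.sign(l[0]))(cv2.fitLine(q,cv2.DIST_HUBER,0,.01,.01).ravel()) for q in(A,B)); u/=np.linalg.norm(u)
    n=np.array([-u[1],u[0]]); s=W@u; c=(np.median(A@n)+np.median(B@n))/2
    return dict(yaw=np.arctan2(u[1],u[0]),len=np.ptp(s),wid=np.median(A@n)-np.median(B@n),o_tail=u*(s.min()+140)+n*c,o_tip=u*(s.max()-111)+n*c,head=np.ptp(W@n))
E
python3 - <<'E'
from w import *
b=dict(np.load("pics/wr.npz"))
hsv=cv2.cvtColor(b["pixels"],cv2.COLOR_BGR2HSV)
print(hsv[104,[130,200,280]],hsv[82,310],hsv[60,[130,200,280]],hsv[104,350])
print(measure(b))
m=cv2.inRange(hsv,(0,140,40),(15,255,255)); m[150:]=0
m=cv2.morphologyEx(m,cv2.MORPH_CLOSE,np.ones((35,35),np.uint8))
q=np.array([plane(b,p,13,1)[:2] for p in big(m)],np.float32); print("rest",cv2.minAreaRect(q))
E
```

```text
[[ 60   6 181]
 [ 60   5 190]
 [ 53   5 201]] [ 60   6 185] [[ 10  28 193]
 [ 12  30 194]
 [ 14  29 187]] [ 13  30 193]
{'yaw': np.float32(0.1866849), 'len': np.float32(248.81204), 'wid': np.float32(17.17355), 'o_tail': array([559.4661 , 167.10861], dtype=float32), 'o_tip': array([557.31616, 166.70251], dtype=float32), 'head': np.float32(58.9207)}
rest ((555.770751953125, 162.97354125976562), (142.73883056640625, 68.67267608642578), 9.981943130493164)
```

```bash
python3 - <<'E'
from h import *
C=(564.3,-149.2); phi=.675
env.movep([*C,190],down(phi)); env.move_straight([*C,56],feed=120)
print(env.get_t(),env.get_ft_force(),env.get_joint_positions())
hand.gripper_to(0.0,22); env.hold(.2)
print(env.get_grip_width()*88,env.get_grasp_force(),env.get_ft_force(),env.get_wrist_torque(),env.get_t())
t0=env.get_wrist_torque()[2]; n=0
while n<32:
    phi-=.05; n+=1
    env.movep([*C,56],down(phi)); env.hold(.1)
    t=env.get_wrist_torque()[2]-t0; a=Ro.from_rotvec(env.get_tcp_rot()).as_matrix()[:,1]
    print(round(phi,3),round(np.arctan2(a[1],a[0]),3),round(t,3),round(env.get_grip_width()*88,2),round(env.get_t(),2))
    if abs(t)>.28: break
E
```

```text
6.0 [ 0.40276138 -0.76581184  0.74011276] [ 0.55127971  0.58929319 -0.51164028  1.82436566  0.37969518  0.82510044
  0.52553453]
35.6462956122154 21.994019405683503 [ 2.86738832  1.90290951 -2.35475808] [ 0.38216847 -0.80674055 -0.06328768] 7.05
0.625 0.627 -0.032 35.82 7.4
0.575 0.577 0.03 36.13 7.75
0.525 0.527 -0.029 36.16 8.1
0.475 0.477 -0.045 35.83 8.45
0.425 0.427 0.026 36.15 8.8
0.375 0.377 -0.035 36.01 9.15
0.325 0.327 0.039 36.4 9.5
0.275 0.277 -0.044 36.02 9.85
0.225 0.227 -0.082 35.89 10.2
0.175 0.177 -0.015 35.95 10.55
0.125 0.127 -0.075 35.92 10.9
0.075 0.077 0.03 35.63 11.25
0.025 0.027 -0.083 36.22 11.6
-0.025 -0.023 -0.018 35.56 11.95
-0.075 -0.073 -0.084 35.76 12.3
-0.125 -0.123 -0.022 36.02 12.65
-0.175 -0.173 -0.033 35.7 13.0
-0.225 -0.223 -0.019 35.97 13.35
-0.275 -0.273 -0.03 35.77 13.7
-0.325 -0.323 0.007 36.08 14.05
-0.375 -0.372 0.3 35.97 14.4
```

```bash
python3 - <<'E'
from h import *
C=(564.3,-149.2)
r=lambda:np.mean([(env.hold(.05),env.get_wrist_torque()[2])[1] for _ in range(4)])
print(r())
env.movep([*C,56],down(-.395)); print(r(),env.get_t())
E
```

```text
0.22995104274262806
0.3561712647080576 15.05
```

```bash
python3 - <<'E'
from h import *
hand.gripper_to(1.0); env.hold(.1)
env.move_straight([564.3,-149.2,160],feed=200)
d=look((564.3,-149.2),150,"fit2",-.26); print(nut(d,564.3,-149.2),env.get_t())
E
```

```text
{'tube': array([ 564.1, -149.3]), 'c': array([ 564.2, -149.2]), 'yaw': 0.66, 'w': array([35.5, 35.4, 35.6])} 17.475
```

```bash
python3 - <<'E'
from h import *
O=(558.4,167.0); y=.187; phi=y+np.pi/2
hand.gripper_to(.75)
env.movep([*O,150],down(phi)); print(env.get_joint_positions(),env.get_t())
env.move_straight([*O,40],feed=200); env.move_straight([*O,10],feed=60)
env.hold(.1); print(env.get_ft_force())
hand.gripper_to(0,55); env.hold(.2)
print(env.get_grip_width()*88,env.get_grasp_force(),env.get_ft_force(),env.get_t(),env.get_ee_pos())
env.move_straight([*O,60],feed=60); env.move_straight([*O,160],feed=200)
print(env.get_ft_force(),env.get_wrist_torque(),env.get_grip_width()*88)
d=vision.get_image("wrist"); np.savez("pics/g.npz",**{k:d[k] for k in("mtx","R","t","pixels")}); cv2.imwrite("pics/g.png",d["pixels"])
E
```

```text
[ 0.20503309  0.53847728 -0.79648568  1.74277606  0.43784104  1.04773732
  1.00932519] 19.4583
[ 1.13175652 -1.19547439  0.3224815 ]
19.761941232449338 54.99811828136444 [-0.41137068  0.13956603  0.53954667] 21.8917 [558.43261024 167.00959841  10.03369894]
[ 0.03550309 -0.11002546 -2.84843809] [ 0.01816504 -0.0742628   0.03544352] 19.494631953573744
```

View pics/g.png

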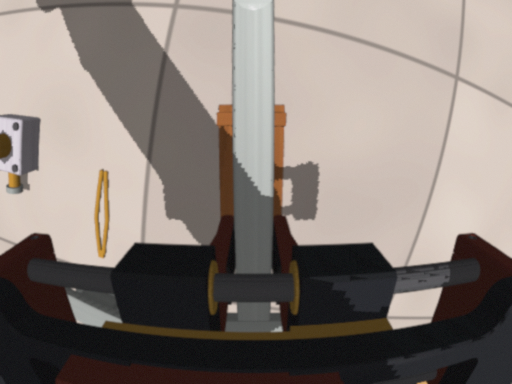

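The wrench is held: the handle runs up the middle at column 252 and the bare rest is below at (252,160).

```bash
cat >> h.py <<'E'
C=np.array([564.25,-149.2]); D=91.0
def wpose(yaw,z,dx=0,dy=0):
    u=np.array([np.cos(yaw),np.sin(yaw)]); n=np.array([-u[1],u[0]])
    p=C-(D+dx)*u+dy*n
    return [p[0],p[1],z],down(yaw+np.pi/2)
E
python3 - <<'E'
from h import *
p,o=wpose(.137,160); env.movep(p,o); print(env.get_t(),env.get_joint_positions())
p,_=wpose(.137,78); env.move_straight(p,feed=120); env.hold(.2)
f0=env.get_ft_force(); print(f0,env.get_wrist_torque())
for z in np.arange(75,56.9,-3):
    p,_=wpose(.137,z); env.move_straight(p,feed=40); env.hold(.05)
    f=env.get_ft_force()-f0; print(z,f.round(2),env.get_wrist_torque().round(3),env.get_t())
    if f[2]>6: break
for n in("scene","side"):
    d=vision.get_image(n); np.savez(f"pics/{n}1.npz",**{k:d[k] for k in("mtx","R","t","pixels")})
    q=proj(d,(540,-150,80)).astype(int); cv2.imwrite(f"pics/{n}1.png",cv2.resize(d["pixels"][q[1]-60:q[1]+60,q[0]-80:q[0]+80],(640,480),interpolation=cv2.INTER_CUBIC))
E
```

```text
24.8583 [ 0.89647085  0.38777696 -0.82737927  1.92406293  0.3419492   0.97522484
  1.62024156]
[ 0.13646539 -0.27261351 -1.26710232] [ 0.09468775 -0.07019851 -0.00776015]
75.0 [ 0.6   0.71 -1.08] [ 0.04  -0.09   0.025] 26.1917
72.0 [-0.64  0.69 -1.22] [ 0.089 -0.125 -0.021] 26.4917
69.0 [-0.08  0.61 -1.87] [ 0.076 -0.168 -0.007] 26.7917
66.0 [-0.94  0.6  -1.6 ] [ 0.057 -0.136  0.004] 27.0917
63.0 [ 0.3   0.57 -0.66] [ 0.033 -0.15  -0.018] 27.3917
60.0 [ 0.68  0.24 -1.48] [ 0.107 -0.1    0.026] 27.6917
57.0 [-0.21  0.33 -1.84] [ 0.074 -0.198 -0.011] 27.9917
```

View pics/side1.png

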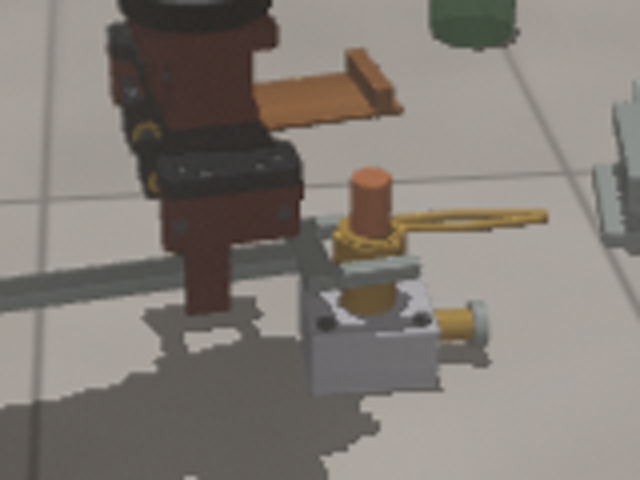

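The side view shows the jaw round the nut (prong at (380,268) across the brass, nut at (370,260)). No contact force showed on the way down, so I'll pull now.

```bash
python3 - <<'E'
from h import *
yaw=.137; z=57.; q0=env.get_joint_positions()
for Y in(-.6,-1.25): print(env.solve_ik(*wpose(Y,z)))
f0=env.get_ft_force(); m0=env.get_wrist_torque()[2]; bite=None
while yaw>-1.3:
    yaw-=.05; env.movep(*wpose(yaw,z)); env.hold(.03)
    f=env.get_ft_force()-f0; n=np.array([-np.sin(yaw),np.cos(yaw)]); u=np.array([np.cos(yaw),np.sin(yaw)])
    fn=f[:2]@n; m=env.get_wrist_torque()[2]-m0; tq=-fn*.091+m
    print(round(yaw,3),"fn %.2f fu %.2f fz %.2f mz %.3f tq %.3f t %.2f"%(fn,f[:2]@u,f[2],m,tq,env.get_t()))
    if np.linalg.norm(f)>60: break
    if bite is None and tq>.45: bite=yaw
    if bite is not None and yaw<=bite-1.02: break
print(bite)
E
```

```text
[ 0.5401043   0.47980495 -0.55240291  2.02778493  0.3709911   0.73168225
  0.72876734]
[ 0.32294807  0.50310415 -0.38205193  1.94043526  0.26773188  0.74707326
  0.10667366]
0.087 fn 0.99 fu 0.46 fz -1.75 mz 0.028 tq -0.062 t 28.38
0.037 fn -0.48 fu 0.30 fz -1.67 mz 0.058 tq 0.101 t 28.66
-0.013 fn 0.34 fu -0.20 fz -1.12 mz 0.096 tq 0.065 t 28.94
-0.063 fn -1.38 fu -0.11 fz -2.12 mz 0.196 tq 0.321 t 29.23
-0.113 fn -1.95 fu -0.17 fz -1.33 mz 0.201 tq 0.378 t 29.51
-0.163 fn -2.82 fu -0.46 fz -0.63 mz 0.209 tq 0.465 t 29.79
-0.213 fn -2.71 fu 0.52 fz -1.48 mz 0.203 tq 0.450 t 30.07
-0.263 fn -3.23 fu 1.16 fz -2.07 mz 0.180 tq 0.474 t 30.36
-0.313 fn -3.07 fu 0.77 fz -0.74 mz 0.271 tq 0.550 t 30.64
-0.363 fn -3.20 fu 1.39 fz -0.89 mz 0.181 tq 0.472 t 30.93
-0.413 fn -2.41 fu 1.18 fz -1.30 mz 0.250 tq 0.469 t 31.21
-0.463 fn -2.55 fu 1.62 fz -0.89 mz 0.206 tq 0.438 t 31.49
-0.513 fn -2.60 fu -0.48 fz -0.89 mz 0.165 tq 0.402 t 31.77
-0.563 fn -1.27 fu 0.08 fz -0.75 mz 0.249 tq 0.365 t 32.06
-0.613 fn -2.24 fu 0.90 fz -0.84 mz 0.273 tq 0.476 t 32.34
-0.663 fn -2.60 fu 0.04 fz -1.12 mz 0.257 tq 0.493 t 32.62
-0.713 fn -1.87 fu 0.22 fz -0.76 mz 0.290 tq 0.460 t 32.91
-0.763 fn -1.18 fu 0.14 fz -0.50 mz 0.271 tq 0.379 t 33.19
-0.813 fn -1.07 fu -0.01 fz -0.97 mz 0.329 tq 0.427 t 33.48
-0.863 fn -1.31 fu -1.06 fz -1.30 mz 0.287 tq 0.406 t 33.76
-0.913 fn -0.81 fu -1.24 fz -1.04 mz 0.355 tq 0.429 t 34.04
-0.963 fn -1.25 fu -2.01 fz -1.62 mz 0.352 tq 0.466 t 34.33
-1.013 fn -1.25 fu -1.84 fz -1.54 mz 0.336 tq 0.450 t 34.61
-1.063 fn -1.16 fu -2.38 fz -0.50 mz 0.334 tq 0.440 t 34.89
-1.113 fn -1.45 fu -3.53 fz -1.07 mz 0.338 tq 0.470 t 35.17
-1.163 fn -1.49 fu -3.25 fz -0.32 mz 0.358 tq 0.493 t 35.46
-1.213 fn -0.83 fu -2.76 fz -0.57 mz 0.344 tq 0.420 t 35.74
-0.163
```

```bash
python3 - <<'E'
from h import *
d=vision.get_image("wrist"); g=dict(np.load("pics/g.npz"))
for k in(g,d):
    hsv=cv2.cvtColor(k["pixels"],cv2.COLOR_BGR2HSV); m=cv2.inRange(hsv,(35,0,90),(130,255,255)); m[205:]=0; m[:,:215]=0; m[:,290:]=0
    m=cv2.morphologyEx(m,cv2.MORPH_OPEN,np.ones((7,7),np.uint8)); r=[]
    for v in(30,80,130,180):
        x=np.flatnonzero(m[v]); r.append((v,int(x.min()),int(x.max())) if len(x) else None)
    print(r)
s=vision.get_image("scene"); q=proj(s,(*C,80)).astype(int); cv2.imwrite("pics/scene2.png",cv2.resize(s["pixels"][q[1]-36:q[1]+36,q[0]-48:q[0]+48],(800,600),interpolation=cv2.INTER_CUBIC))
E
```

```text
[(30, 233, 272), (80, 233, 272), (130, 234, 272), (180, 239, 272)]
[(30, 231, 270), (80, 232, 271), (130, 233, 271), (180, 233, 271)]
```

View pics/scene2.png

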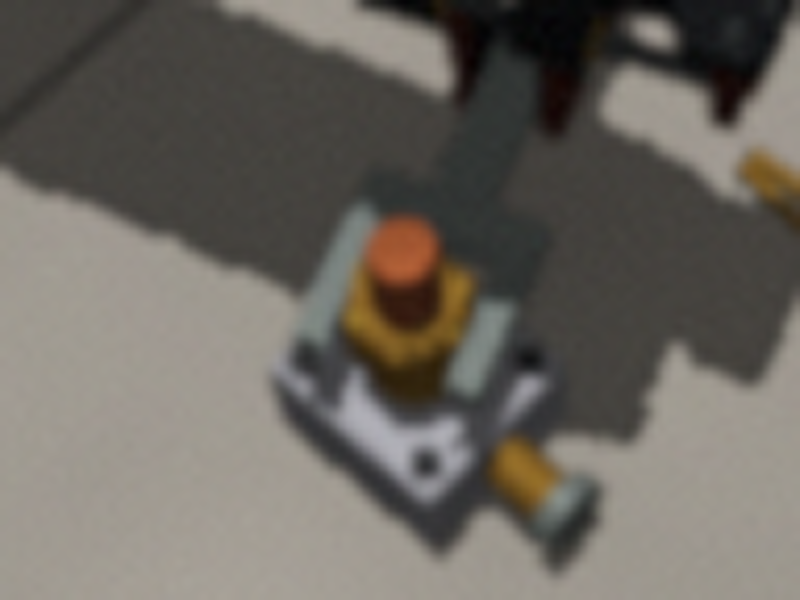

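The scene crop shows the jaw still square round the nut ((410,310), prongs at (335,270) and (480,345)), and the handle has not slipped in the grip. I'll ease back to mid-play and lift.

```bash
python3 - <<'E'
from h import *
yaw=-1.213; z=57.
a=Ro.from_rotvec(env.get_tcp_rot()).as_matrix()[:,1]; print("tool yaw",np.arctan2(a[1],a[0])-np.pi/2, np.array(env.get_ee_pos())-wpose(yaw,z)[0])
def tq():
    r=[]
    for _ in range(3):
        f=env.get_ft_force(); n=np.array([-np.sin(yaw),np.cos(yaw)]); r.append(-(f[:2]@n)*.091+env.get_wrist_torque()[2]); env.hold(.04)
    return np.mean(r)
z0=None
for i in range(8):
    yaw+=.03; env.movep(*wpose(yaw,z)); t=tq(); print(round(yaw,3),round(t,3),env.get_t())
    if t<.07: break
yaw+=.11; env.movep(*wpose(yaw,z)); env.hold(.1); print(yaw,tq(),env.get_ft_force())
f0=env.get_ft_force()
for zz in(62,68,74,80):
    env.move_straight(wpose(yaw,zz)[0],feed=50); f=env.get_ft_force()-f0; print(zz,f.round(2))
    if np.linalg.norm(f)>12: break
E
```

```text
tool yaw -1.2113699113472005 [-0.10659298  0.09265274  0.01275008]
-1.183 0.367 36.2167
-1.153 0.177 36.5917
-1.123 -0.003 36.9667
-1.013 -0.020886274962059016 [-0.71207988  0.25831245 -2.38578235]
62 [0.83 0.53 0.04]
68 [ 0.01 -1.03  0.13]
74 [ 0.27 -0.35  0.14]
80 [ 1.32 -0.53 -0.2 ]
```

```bash
python3 - <<'E'
from h import *
env.move_straight(wpose(-1.013,160)[0],feed=200)
yaw=.187; u=np.array([np.cos(yaw),np.sin(yaw)]); n=np.array([-u[1],u[0]])
p=C+75*u+80*n   # nut at tool x +75, to the right of the handle
env.movep([*p,170],down(yaw+np.pi/2)); env.hold(.3)
d=vision.get_image("wrist"); q=proj(d,(*C,84),1).astype(int); print(q,env.get_t())
try: print(nut(d,*C))
except Exception as e: print(e)
cv2.imwrite("pics/n3.png",cv2.resize(d["pixels"][max(0,q[1]-45):q[1]+45,max(0,q[0]-60):q[0]+60],(640,480),interpolation=cv2.INTER_CUBIC))
E
```

```text
[159 109] 40.3583
{'tube': array([ 563.7, -144.6]), 'c': array([ 564.1, -149.1]), 'yaw': 0.575, 'w': array([36.1, 47.9, 38.2])}
```

View pics/n3.png

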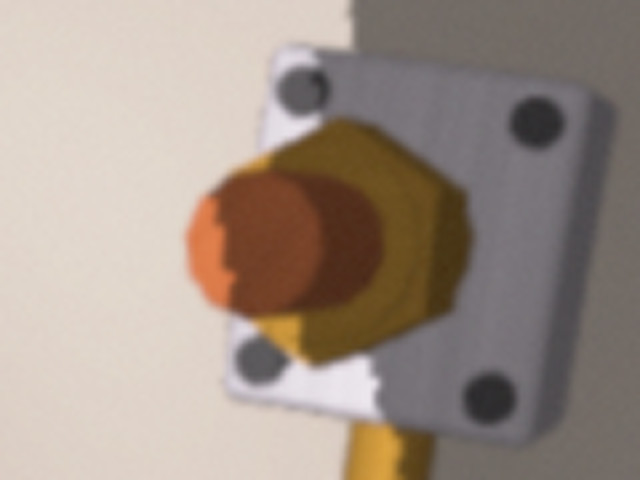

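The crop shows the nut's top corners at about (342,118), (438,192), (428,312) and (315,362). I'll map them onto the z=84 plane, then lay the wrench back.

```bash
python3 - <<'E'
from h import *
d=vision.get_image("wrist")
for c in((342,118),(438,192),(428,312),(315,362)):
    X=plane(d,(c[0]/5.3333+99,c[1]/5.3333+64),84,1)[:2]-C; a=np.arctan2(X[1],X[0])-np.pi/6
    print(np.linalg.norm(X).round(1), "flat yaw mod60",(a%(np.pi/3)).round(3))
E
```

```text
20.1 flat yaw mod60 0.545
20.4 flat yaw mod60 0.532
21.1 flat yaw mod60 0.609
19.8 flat yaw mod60 0.59
```

The nut now sits at about 0.57 rad (mod 60°), against 0.66 before. That is 1.14 rad past finger-tight, inside the range.

```bash
python3 - <<'E'
from w import *
O=(558.4,167.0); o=down(.187+np.pi/2)
env.movep([*O,150],o); env.move_straight([*O,40],feed=150); env.move_straight([*O,14],feed=40)
f0=env.get_ft_force()
for z in(12,11,10.3):
    env.move_straight([*O,z],feed=20); f=env.get_ft_force()-f0; print(z,f.round(2))
    if f[2]>4: break
hand.gripper_to(.75); env.hold(.2)
env.move_straight([*O,60],feed=80); env.move_straight([*O,150],feed=200)
d=look((590,165),190,"wr2",0.2); print(measure(d),env.get_t()); cv2.imwrite("pics/wr2.png",d["pixels"])
E
```

```text
12 [-0.3  -0.64 -0.59]
11 [ 0.22 -0.34 -0.39]
10.3 [ 0.23  0.63 -0.57]
{'yaw': np.float32(0.18699214), 'len': np.float32(250.29169), 'wid': np.float32(17.346596), 'o_tail': array([557.94867, 166.89673], dtype=float32), 'o_tip': array([557.2527 , 166.76506], dtype=float32), 'head': np.float32(59.445984)} 47.675
```

View pics/wr2.png

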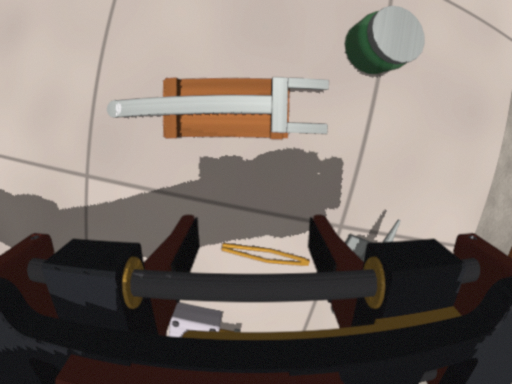

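The wrench is back on both bars as before (tail (112,108), prong tips (328,84) and (327,128)), and the robot is clear of everything.

```bash
python3 -c "
from cell import workorder; print(workorder.close_job())"
```

```text
the job is handed in; nothing more can be done
None
```

I handed the job in without a verdict shown: the nut was run finger-tight with the fingers, pulled about 1.1 rad further with the wrench by camera estimate (0.87–1.31 allowed), and the wrench is back on its rest within about 1 mm of where it lay.

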